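# Lay the leaning chopping board down on its mat

### The job

The chopping board stands on its long edge, leaning back against the jar. With the fingertips only, without gripping or lifting it, tip the board over towards the robot so that it drops flat on the rubber mat, and push it along by its overhanging left end until the whole board lies on the mat. Leave the jar, the mug and the wallet where they are.

Things in the scene. Friction and masses are not known exactly. Their poses are not given: they have to be found in the camera images.
- mat: fixed black rubber mat on the worktop, 260 (x) x 290 (y) x 4 mm thick; origin at the centre of its underside, x away from the robot, y to the left, z up; yaw up to 0.25 rad
- chopping_board: loose grey board, 170 (x) x 260 (y) x 14 mm (z), 0.4 to 0.6 kg. Origin: centre of the face that will end underneath. At the start it stands on a long edge near the mat's far edge, leaning back 12 degrees on the rim of the jar's lid: x axis down, y left (parallel to the mat's y), z away from the robot. Once tipped it lies with x away from the robot, z up, top face 18 mm above the worktop
- board_lower_edge (a point): middle of the long edge that the board stands on, half way through its thickness; as the board tips over it slips 5 to 15 mm towards the robot, up to 40 mm if pushed on fast
- board_upper_edge (a point): middle of the board's other long edge, uppermost at the start,, half way through its thickness; there it is 170 mm above the worktop and 70 mm above the jar, so a fingertip fits behind it over the jar. A push of about 1 N here towards the robot, over some 60 mm, takes the board past balance and it falls flat by itself
- board_end_left (a point): middle of the board's left (+y) short end face, half way through its thickness. With the board lying it sticks 25 to 65 mm out beyond the mat's left edge, its underside 4 mm above the worktop; pushing it along takes 2 to 7 N
- corner_foot_left (a point): point of the board, on its underside as it will lie (its robot-side face at the start): the standing-edge left corner. All four must end over the mat
- corner_foot_right (a point): point of the board, on its underside as it will lie (its robot-side face at the start): the standing-edge right corner. All four must end over the mat
- corner_top_left (a point): point of the board, on its underside as it will lie (its robot-side face at the start): the upper-edge left corner. All four must end over the mat
- corner_top_right (a point): point of the board, on its underside as it will lie (its robot-side face at the start): the upper-edge right corner. All four must end over the mat
- jar: loose round honey jar with a wide lid, 65 mm across, 100 mm tall, 0.45 to 0.6 kg, standing on the worktop right behind the board; origin at the centre of its foot, z up. To be left standing
- mug: loose white mug, 78 x 116 x 97 mm tall, standing behind the mat to the right of the jar; origin at its foot, z up. To be left alone
- wallet: loose black folded wallet, 94 x 115 x 20 mm, lying to the right of the mat; origin at the centre of its underside, z up. To be left alone
Not all that is in view belongs to the job. What is meant by the jar is not orange, and is the larger of those in its own colour.

How it is judged (in metres and radians):
At the end, for the whole second after the job is handed in: the board lies flat (within 0.06 rad) on the mat with its first robot-side face down, at rest, no corner more than 6 mm beyond the mat's edges; jar, mug and wallet upright and within 30 mm of where they were (angle between chopping_board's own z axis and vertical below 0.06 rad and height (world z) of chopping_board below 0.012 m and x of corner_foot_left in the frame of mat between -0.136 and 0.136 m and y of corner_foot_left in the frame of mat between -0.151 and 0.151 m and x of corner_foot_right in the frame of mat between -0.136 and 0.136 m and y of corner_foot_right in the frame of mat between -0.151 and 0.151 m and x of corner_top_left in the frame of mat between -0.136 and 0.136 m and y of corner_top_left in the frame of mat between -0.151 and 0.151 m and x of corner_top_right in the frame of mat between -0.136 and 0.136 m and y of corner_top_right in the frame of mat between -0.151 and 0.151 m and linear speed of chopping_board below 0.02 m/s and angular speed of chopping_board below 0.1 rad/s and distance of each of jar, mug, wallet from where it was at the start of the episode below 0.03 m and angle between each of jar, mug, wallet's own z axis and vertical below 0.15 rad); the robot touches nothing.
It fails at once if the board is lifted: its standing edge leaves the mat by more than 40 mm (height (world z) of board_lower_edge above 0.045 m).
It fails at once if the board is lifted: its upper edge rises clear above its standing height (height (world z) of board_upper_edge above 0.195 m).
It fails at once if the jar is knocked over or shoved away (angle between jar's own z axis and vertical above 0.35 rad or distance of jar from where it was at the start of the episode above 0.04 m).
It fails at once if the mug or the wallet is disturbed (distance of any of mug, wallet from where it was at the start of the episode above 0.04 m).
It also fails if it takes over 48 s, if anything falls off the work surface, if the arm or the gripper's body presses on something with over 40 N, if the wrist force passes 120 N, or if a joint passes its speed limit or range.

### The arm

A 6-joint arm with a two-finger parallel gripper is mounted at the origin on a cart in front of the work surface, level with it; the furniture and walls round the work are solid. World frame = base frame: x ahead of the robot, y to its left, z up, the work surface at z = 0. Lengths are in mm, angles in rad, forces in N, time in s.
With the tool pointing down it reaches from about 275 to 1000 mm from the base axis. Payload 8.4 kg.
Tool frame: the origin (TCP) lies midway between the tips of the shut fingers; the grasp point (between the pads) lies 19 mm behind it; z points along the fingers, y is the line along which they close (so a half turn about z gives the same grasp; the last joint's range is limited). The gripper opens to 85 mm and grips with 20 to 120 N. Pads are 22 mm wide; open, the fingers measure 114 mm over their backs; the gripper's body (76 mm by 85 mm) begins 54 mm behind the grasp point. The pads swing forward as they close: fully open they stand 13 mm farther back than shut.
Start: joints at [-1.157, 0.353, 1.633, -0, 1.155, -0.002], TCP at [252.45, -571.749, 206.081] pointing down, gripper open.
Joint ranges: [-2.63, 2.63], [-0.92, 2.1], [0.06, 2.66], [-1.3, 4.44], [0, 2.69], [-3.02, 3.02]. Speed limits (rad/s): [2.22, 2.22, 2.79, 3.14, 3.14, 3.14].

### API

Orientations are given as [roll, pitch, yaw] about the fixed x, y, z axes, in that order (R = Rz(yaw) Ry(pitch) Rx(roll)).
In Python, from rig import telemetry, optics, r gives the robot as it stands.
- The arm moves only by the tool play_rows, never from a script. Its arguments are lists of equal length, an entry for each row: "dp": the shift along the tool's x, y, z in units of 40 mm (1.0 is 40 mm), a list of three; "rot": the turn, a rotation vector about the tool's x, y, z in units of 6 degrees (1.0 is 6 degrees), a list of three. In form: {"dp": [[tx, ty, tz], ...], "rot": [[ax, ay, az], ...]}. A call has 1 to 5 rows; each row is the pose to reach, as a shift and turn from the pose commanded when the call began, along the tool's axes at that moment; what a row does not reach only later rows make up. A row lasts 1/12 s, in which the tool goes at most 41.7 mm and 7.16 degrees, less where a joint would pass 70% of its speed; a pose out of reach is approached as far as the arm can. A call with a gripper value outside its range is refused whole. "fingers" is the opening, from 0 (shut) to 1 (fully open), set as the call begins (left out, the last holds). The fingers move at their own pace and stop on an object; "grip_force" is the grip in N (left out, the last holds). Time passes only in rows, so rows that repeat a pose let the fingers close. It gives the time, the measured TCP pose, the force, the opening and the grip force at its end, in the units of the state.
- telemetry.sense(): the state, without advancing time (a new reading comes with each control period).
- optics.grab_frame(name): name is "side" or "top"; returns a dict with "color" (384x512x3 uint8, red, green, blue), "mtx" (3x3 intrinsics, pixels), "D" ([k1, k2, p1, p2, k3] as OpenCV has them; the pictures are not rectified), "R" (3x3) and "t" (3): a world point X has camera coordinates R X + t. Camera axes: x right, y down, z forward; pixel columns grow to the right and rows downward; lengths in mm; the calibration is good to about 2 mm. A picture is of the moment at which its call begins. There is no depth.
- r.sign_off(): hands the job in; it is judged then, once.
The state is a dict: "clock": time; "qpos": joint angles; "qvel": joint speeds; "joint_efforts": joint torques, N m; "eef_pos": TCP position; "tcp_rot": TCP orientation; "contact_force": force on the tool from outside, world axes, zero at the start; "wrist_torque": the same for the moment, N m; "opening": opening from 0.0 (shut) to 1.0 (fully open); "grasp_force": force on a finger pad.
Only numpy, scipy, OpenCV 4.12 (cv2) and the standard library are available. Lean on these libraries where they do the work, as an engineer would, in place of code of your own. Each camera call takes 0.05 s, during which the arm holds its last target. There are 200 camera calls.

## Working session

There is one attempt and no reset: what is moved stays moved. The work goes in short steps, Python scripts to look and compute and a tool call to move; the robot and the scene stay as the last step left them, time stands still between calls to the robot, and variables do not carry over. Pictures are saved under pics/ and viewed, at most 10 in all, crops included, and the job is handed in when it is done.

Besides the shell and the picture viewer there is one more tool, called after "Request:" by a JSON object that holds its "op" and its "data". play_rows: Moves the arm, as the interface text tells. Its arguments: {"type":"object","properties":{"dp":{"type":"array"},"rot":{"type":"array"},"fingers":{"type":"number"},"grip_force":{"type":"number"}},"required":["dp","rot"]}

```bash
mkdir -p pics; cat > h.py <<'E'
import numpy as np, cv2
from rig import telemetry, optics, r
def grab(n,f=None):
    F=optics.grab_frame(n)
    if f: cv2.imwrite('pics/'+f,F['color'][:,:,::-1])
    return F
def ray(F,uv):
    p=cv2.undistortPoints(np.array([[uv]],float),np.array(F['mtx'],float),np.array(F['D'],float))[0,0]
    R=np.array(F['R']);t=np.array(F['t']).ravel()
    return -R.T@t, R.T@np.array([p[0],p[1],1])
def at(F,uv,ax,v):
    c,d=ray(F,uv); return c+d*(v-c[ax])/d[ax]
def proj(F,X):
    return cv2.projectPoints(np.array(X,float).reshape(-1,1,3),cv2.Rodrigues(np.array(F['R'],float))[0],np.array(F['t'],float),np.array(F['mtx'],float),np.array(F['D'],float))[0].reshape(-1,2)
E
python3 - <<'E'
from h import *
a=grab('top');b=grab('side')
im=np.hstack([a['color'],b['color']])
for n,F in(('top',a),('side',b)):
    cv2.imwrite('pics/%s0.png'%n,cv2.resize(F['color'][:,:,::-1],(800,600)))
    print(n,ray(F,(256,192)))
print(telemetry.sense())
E
```

```text
top (array([ 416.78857303,   80.40032822, 1222.91327318]), array([ 0.17900901,  0.02008483, -0.98366928]))
side (array([ 396.07973142, -688.61717809,  566.53821539]), array([ 0.2364055 ,  0.83235976, -0.50163353]))
{'clock': 0.1, 'qpos': array([-1.15738142e+00,  3.53595843e-01,  1.63405283e+00,  2.49315025e-05,
        1.15520054e+00, -2.44191011e-03]), 'qvel': array([ 0.00048307, -0.00092775, -0.0024084 , -0.00119625, -0.00140051,
        0.00238297]), 'joint_efforts': array([-5.22938590e-04, -6.06357121e+01, -3.42817640e+01, -1.57132677e-04,
        3.95153431e-03, -1.94862537e-06]), 'eef_pos': array([ 252.28410654, -571.32098405,  205.42915186]), 'tcp_rot': array([-3.14033615e+00, -2.58649006e-05,  4.15846725e-01]), 'contact_force': array([ 0.60833382,  0.10148241, -0.29394711]), 'wrist_torque': array([-0.0152422 ,  0.02784435,  0.03136459]), 'grasp_force': 0.0, 'opening': 0.9996122138109874}
```

View pics/top0.png

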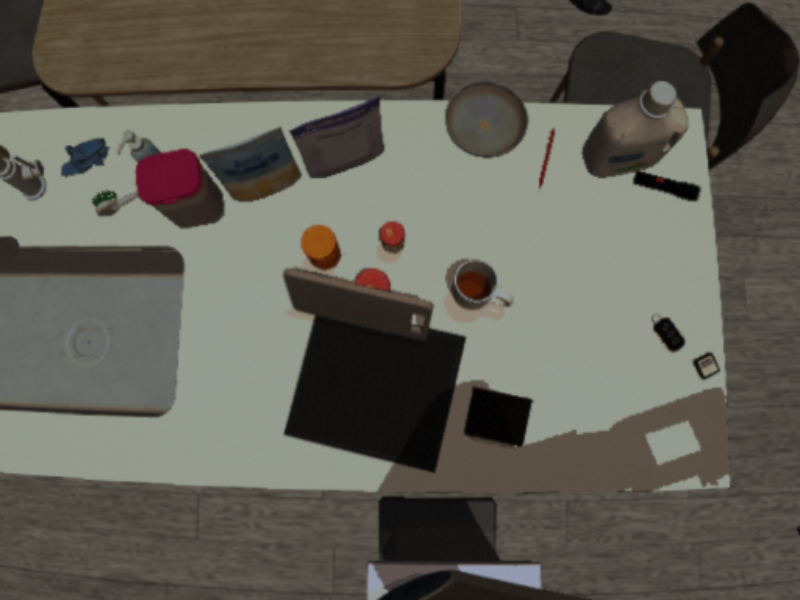

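View pics/side0.png

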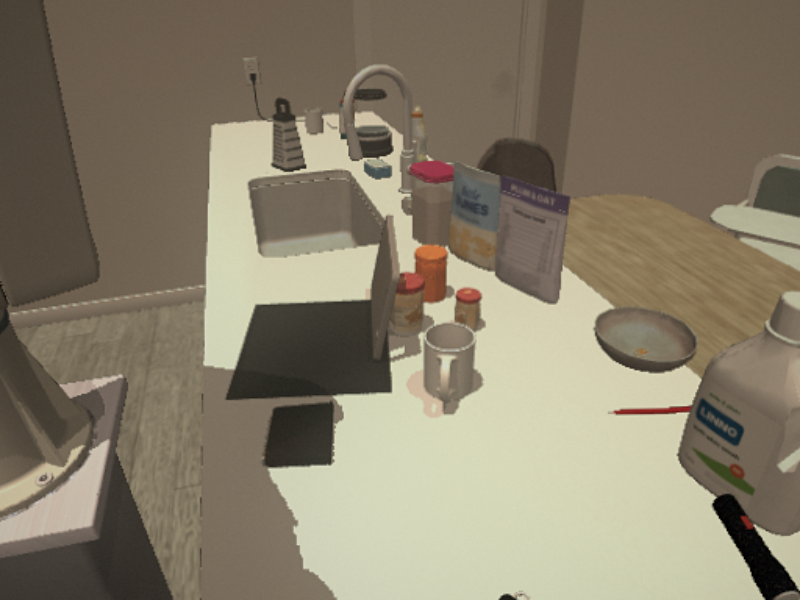

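Jar candidates in the top picture are an orange jar (320,245), a small red-lid jar (391,235) and a larger red-lid jar (372,283) directly behind the board. By the description it's the larger red one. I'll check this in a close crop and measure.

```bash
python3 - <<'E'
from h import *
a=grab('top');b=grab('side')
c=a['color'][130:310,160:360,::-1]
cv2.imwrite('pics/crop1.png',cv2.resize(c,(666,600),interpolation=cv2.INTER_CUBIC))
s=.64
for n,p,z in [('mat nl',(285,434),4),('mat nr',(435,470),4),('mat fr',(465,337),4),('lid red',(372,281),100),('orange',(319,240),90),('small',(391,232),70),('up L',(286,270),170),('up R',(432,304),170),('mugrim',(475,277),97),('wal1',(467,435),20),('wal2',(531,397),20)]:
    print(n,at(a,(p[0]*s,p[1]*s),2,z).round(0))
E
```

```text
mat nl [382. 316.   4.]
mat nr [322.  36.   4.]
mat fr [569. -19.   4.]
lid red [655. 153. 100.]
orange [732. 252.  90.]
small [754. 122.  70.]
up L [657. 294. 170.]
up R [602.  49. 170.]
mugrim [665. -29.  97.]
wal1 [387. -21.  20.]
wal2 [ 457. -139.   20.]
```

View pics/crop1.png

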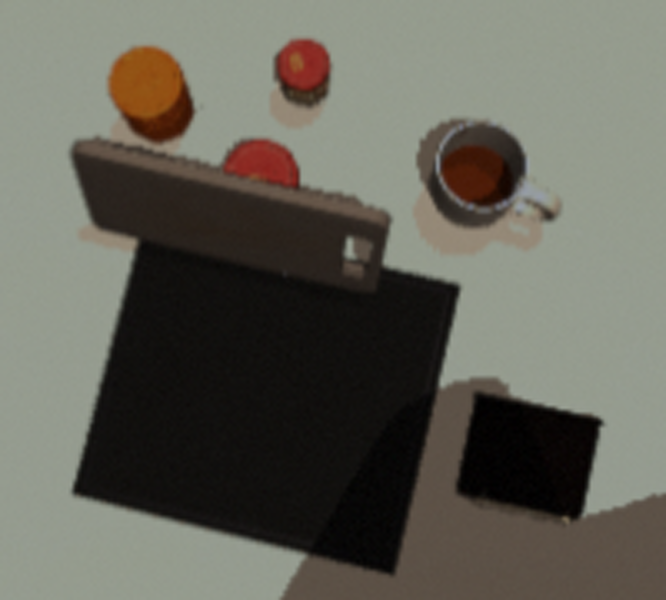

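The crop confirms it. The larger red lid (crop 262,165) sits behind the board's upper edge, and the orange jar and small red jar stand farther back. The board's upper edge runs from (75,145) to (388,215). The mat's yaw is about -0.215 and its centre about (475,148). I'll raise the tool and turn it to align with the mat.

Request:
{"op": "play_rows", "data": {"dp": [[0,0,-0.8],[0,0,-1.6],[0,0,-2.4],[0,0,-2.4],[0,0,-2.4]], "rot": [[0,0,1.15],[0,0,2.3],[0,0,3.45],[0,0,4.6],[0,0,5.75]], "fingers": 0}}

```text
clock: 0.62
eef_pos: [252.9, -572.8, 304.7]
tcp_rot: [3.138, -0.002, -0.192]
contact_force: [0.5, -0.0, -0.1]
opening: 0.298
grasp_force: 0.0
```

```bash
cat >> h.py <<'E'
from scipy.spatial.transform import Rotation as Ro
YAW=-0.215; C=np.array([475.5,148.5,0]); M=Ro.from_euler('z',YAW).as_matrix()
def w(x,y,z): return C+M@np.array([x,y,z])
def m(X): return M.T@(np.array(X)-C)
def go(T,yaw=YAW):
    s=telemetry.sense(); R=Ro.from_euler('xyz',s['tcp_rot'])
    d=R.inv().apply(np.array(T)-s['eef_pos'])/40
    rv=(R.inv()*Ro.from_euler('xyz',[np.pi,0,yaw])).as_rotvec(degrees=True)/6
    print('t',s['clock'],'mat',m(s['eef_pos']).round(1),'dp',d.round(2),'rot',rv.round(2),'F',s['contact_force'].round(1))
E
python3 - <<'E'
from h import *
from scipy.optimize import least_squares
go(w(185,57,300))
s=.64
a=grab('top');b=grab('side')
# fit mat from both views
def corners(v):
    R=Ro.from_euler('z',v[2]).as_matrix(); return [np.array([v[0],v[1],4])+R@np.array(q) for q in ((-130,145,0),(-130,-145,0),(130,-145,0))]
ta=np.array([(285,434),(435,470),(465,337)])*s; tb=np.array([(228,398),(391,391)])*s
f=lambda v: np.r_[(proj(a,corners(v))-ta).ravel(),(proj(b,corners(v)[1:])-tb).ravel()]
q=least_squares(f,[475,148,-.215]); print('mat',q.x,q.fun.round(1))
f=lambda v: (proj(a,corners(v))-ta).ravel()
q=least_squares(f,[475,148,-.215]); print('mat top only',q.x,q.fun.round(1))
# board predicted corners, foot mid x param
R12=np.radians(12)
for fx in (100,105,110,115):
    ex=np.array([np.sin(R12),0,np.cos(R12)]); ez=np.array([np.cos(R12),0,-np.sin(R12)])
    P=[]
    for yy in (187,-73):
        for k in (0,14): # upper front/back
            P.append(w(*(np.array([fx,yy,4])+170*ex+k*ez)))
    for yy in (187,-73): P.append(w(fx,yy,4))
    print(fx,'top',(proj(a,P)/s).round(0).tolist(),'side',(proj(b,P)/s).round(0).tolist())
E
```

```text
t 0.6167 mat [ -63.6 -752.2  304.7] dp [  6.67 -20.08   0.06] rot [ 0.03 -0.02  0.22] F [ 0.5 -0.  -0.1]
mat [ 4.76976852e+02  1.48725676e+02 -2.21445821e-01] [-0.9  0.   0.2  1.2  0.9 -1.  -1.1 -0.2  1.3 -0.6]
mat top only [ 4.77159556e+02  1.49037752e+02 -2.18576019e-01] [-0.9  0.1  0.2  1.   0.7 -1.2]
100 top [[281.0, 276.0], [283.0, 268.0], [432.0, 310.0], [434.0, 302.0], [293.0, 312.0], [426.0, 343.0]] side [[384.0, 212.0], [391.0, 213.0], [391.0, 274.0], [400.0, 275.0], [369.0, 289.0], [372.0, 364.0]]
105 top [[281.0, 273.0], [284.0, 265.0], [433.0, 307.0], [435.0, 299.0], [294.0, 309.0], [426.0, 340.0]] side [[386.0, 212.0], [393.0, 213.0], [395.0, 274.0], [403.0, 275.0], [371.0, 288.0], [375.0, 363.0]]
110 top [[282.0, 270.0], [285.0, 263.0], [434.0, 304.0], [436.0, 297.0], [294.0, 307.0], [427.0, 337.0]] side [[389.0, 212.0], [396.0, 213.0], [398.0, 274.0], [407.0, 275.0], [374.0, 288.0], [378.0, 363.0]]
115 top [[283.0, 267.0], [285.0, 260.0], [434.0, 301.0], [436.0, 294.0], [295.0, 304.0], [427.0, 335.0]] side [[391.0, 212.0], [399.0, 213.0], [401.0, 274.0], [410.0, 275.0], [376.0, 288.0], [381.0, 363.0]]
```

Request:
{"op": "play_rows", "data": {"dp": [[0.2,-0.8,0],[0.5,-1.7,0],[0.8,-2.6,0],[1.1,-3.5,0],[1.4,-4.4,0]], "rot": [[0,0,0.2],[0,0,0.2],[0,0,0.2],[0,0,0.2],[0,0,0.2]]}}

```text
clock: 1.13
eef_pos: [340.3, -407.4, 301.4]
tcp_rot: [-3.141, 0.001, -0.203]
contact_force: [1.2, -0.2, 0.4]
opening: 0.007
grasp_force: 0.0
```

Request:
{"op": "play_rows", "data": {"dp": [[0.3,-0.9,0],[0.6,-1.8,0],[0.9,-2.7,0],[1.2,-3.6,0],[1.5,-4.5,0]], "rot": [[0,0,0],[0,0,0],[0,0,0],[0,0,0],[0,0,0]]}}

```text
clock: 1.55
eef_pos: [436.1, -243.5, 301.7]
tcp_rot: [-3.141, 0.001, -0.202]
contact_force: [0.6, -1.4, -0.5]
opening: 0.004
grasp_force: 0.0
```

Request:
{"op": "play_rows", "data": {"dp": [[0.3,-0.9,0],[0.6,-1.8,0],[0.9,-2.7,0],[1.2,-3.6,0],[1.5,-4.5,0]], "rot": [[0,0,0],[0,0,0],[0,0,0],[0,0,0],[0,0,0]]}}

```text
clock: 1.97
eef_pos: [531.9, -79.7, 301.6]
tcp_rot: [3.141, 0.001, -0.202]
contact_force: [0.1, -1.1, -0.3]
opening: -0.005
grasp_force: 0.0
```

```bash
python3 -c "
from h import *
go(w(182,57,300),-.219)"
```

```text
t 1.9667 mat [ 103.8 -210.9  301.6] dp [ 2.04 -6.67  0.04] rot [0.   0.01 0.16] F [ 0.1 -1.1 -0.3]
```

Request:
{"op": "play_rows", "data": {"dp": [[0.4,-1.0,0],[0.7,-2.0,0],[1.0,-3.0,0],[1.3,-3.9,0],[1.7,-4.8,0]], "rot": [[0,0,0.16],[0,0,0.16],[0,0,0.16],[0,0,0.16],[0,0,0.16]]}}

```text
clock: 2.38
eef_pos: [637.7, 94.6, 301.4]
tcp_rot: [3.141, 0.001, -0.218]
contact_force: [0.8, -0.6, -0.2]
opening: -0.001
grasp_force: 0.0
```

Request:
{"op": "play_rows", "data": {"dp": [[0.2,-0.9,0],[0.4,-1.7,0],[0.4,-1.8,0],[0.4,-1.8,0],[0.4,-1.8,0]], "rot": [[0,0,0],[0,0,0],[0,0,0],[0,0,0],[0,0,0]]}}

```text
clock: 2.8
eef_pos: [668.7, 158.6, 301.2]
tcp_rot: [3.14, 0.001, -0.221]
contact_force: [-0.3, -0.4, -0.5]
opening: -0.004
grasp_force: 0.0
```

```bash
python3 -c "
from h import *
go(w(182,57,140),-.219)
for n in ('top','side'):
    F=grab(n); print(n,proj(F,[telemetry.sense()['eef_pos']])/.64)
    cv2.imwrite('pics/b_%s.png'%n,F['color'][:,:,::-1])
a=cv2.imread('pics/b_top.png')[130:310,160:360];b=cv2.imread('pics/b_side.png')[70:260,180:340]
cv2.imwrite('pics/ab.png',np.hstack([cv2.resize(a,(400,360)),cv2.resize(b,(303,360))]))
"
```

```text
t 2.8 mat [186.6  51.1 301.2] dp [-0.11 -0.15  4.03] rot [ 0.01  0.01 -0.02] F [-0.3 -0.4 -0.5]
top [[360.93953374 243.27228156]]
side [[417.04334747 165.26895856]]
```

View pics/ab.png

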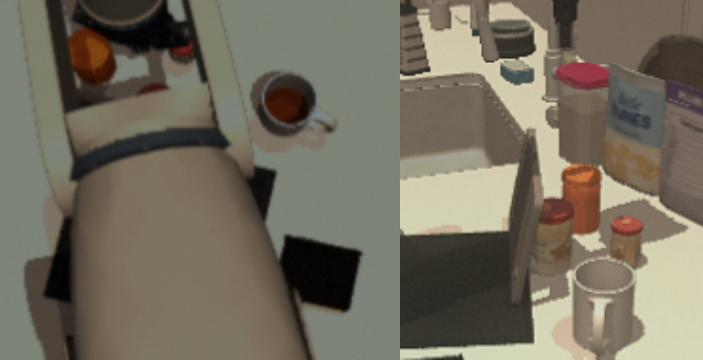

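The side crop shows the fingers at (565,45), above and behind the board, with the jar, mug and board undisturbed. I'll descend behind the upper edge.

Request:
{"op": "play_rows", "data": {"dp": [[-0.1,-0.1,0.7],[-0.1,-0.1,1.5],[-0.1,-0.1,2.3],[-0.1,-0.1,3.1],[-0.1,-0.1,3.9]], "rot": [[0,0,0],[0,0,0],[0,0,0],[0,0,0],[0,0,0]]}}

```text
clock: 3.32
eef_pos: [665.9, 162.1, 145.5]
tcp_rot: [-3.141, -0.001, -0.225]
contact_force: [0.4, -0.4, -0.6]
opening: -0.002
grasp_force: 0.0
```

Request:
{"op": "play_rows", "data": {"dp": [[0,0,0],[0,0,0]], "rot": [[0,0,0],[0,0,0]]}}

```text
clock: 3.48
eef_pos: [665.0, 162.3, 145.3]
tcp_rot: [3.14, 0.003, -0.225]
contact_force: [0.1, 0.2, -0.3]
opening: 0.001
grasp_force: 0.0
```

```bash
python3 -c "
from h import *
go(w(165,57,140),-.219)
F=grab('side'); print(proj(F,[telemetry.sense()['eef_pos'],w(143,57,140)]))
cv2.imwrite('pics/c.png',cv2.resize(F['color'][70:250,180:340,::-1],(533,600)))
"
```

```text
t 3.4833 mat [182.2  53.9 145.3] dp [-0.43 -0.07  0.13] rot [ 0.01  0.03 -0.05] F [ 0.1  0.2 -0.3]
[[265.59730826 160.61747773]
 [250.75617813 163.38096595]]
```

View pics/c.png

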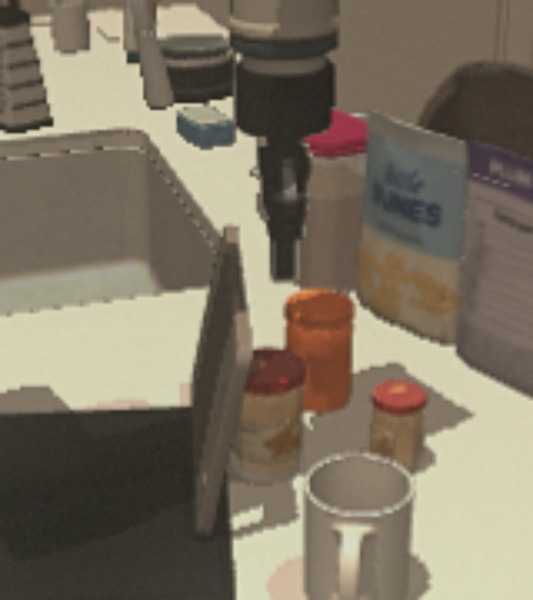

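The tip at crop (283,280) is behind the board at mid-length, above the red-lid jar. I'll go down 15 mm more, then pull slowly towards the robot.

Request:
{"op": "play_rows", "data": {"dp": [[0,-0.05,0.2],[-0.1,-0.05,0.4],[-0.25,-0.05,0.4],[-0.4,-0.05,0.4],[-0.5,-0.05,0.4]], "rot": [[0,0,0],[0,0,0],[0,0,0],[0,0,0],[0,0,0]]}}

```text
clock: 3.95
eef_pos: [646.3, 170.5, 130.5]
tcp_rot: [-3.142, 0.0, -0.224]
contact_force: [0.4, 0.5, -0.1]
opening: 0.0
grasp_force: 0.0
```

Request:
{"op": "play_rows", "data": {"dp": [[-0.1,0,0],[-0.2,0,0],[-0.3,0,0],[-0.4,0,0],[-0.5,0,0]], "rot": [[0,0,0],[0,0,0],[0,0,0],[0,0,0],[0,0,0]]}}

```text
clock: 4.37
eef_pos: [627.3, 174.7, 130.2]
tcp_rot: [-3.142, -0.0, -0.224]
contact_force: [-0.1, -0.3, -1.2]
opening: -0.001
grasp_force: 0.0
```

Request:
{"op": "play_rows", "data": {"dp": [[-0.1,0,0],[-0.2,0,0],[-0.3,0,0],[-0.4,0,0],[-0.5,0,0]], "rot": [[0,0,0],[0,0,0],[0,0,0],[0,0,0],[0,0,0]]}}

```text
clock: 4.78
eef_pos: [607.8, 179.1, 130.0]
tcp_rot: [3.142, 0.0, -0.224]
contact_force: [0.5, 0.8, 0.1]
opening: 0.002
grasp_force: 0.0
```

Request:
{"op": "play_rows", "data": {"dp": [[-0.1,0,0],[-0.2,0,0],[-0.3,0,0],[-0.4,0,0],[-0.5,0,0]], "rot": [[0,0,0],[0,0,0],[0,0,0],[0,0,0],[0,0,0]]}}

```text
clock: 5.2
eef_pos: [588.3, 183.6, 130.1]
tcp_rot: [-3.142, -0.0, -0.224]
contact_force: [-0.5, -0.6, 0.0]
opening: 0.002
grasp_force: 0.0
```

```bash
python3 -c "
from h import *
go(w(90,57,130),-.219)
F=grab('side')
cv2.imwrite('pics/d.png',cv2.resize(F['color'][70:250,140:340,::-1],(667,600)))
"
```

```text
t 5.2 mat [102.7  58.3 130.1] dp [-0.32  0.04  0.  ] rot [-0.   -0.   -0.05] F [-0.5 -0.6  0. ]
```

View pics/d.png

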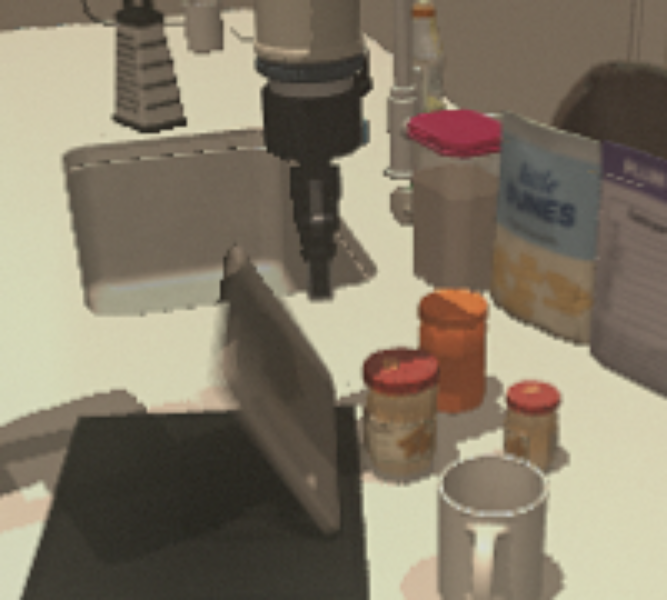

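The board is tipping over freely, with the jar in place. I'll raise the tool and move to the left side.

Request:
{"op": "play_rows", "data": {"dp": [[0,0,-0.6],[0,0,-1.2],[0,-0.5,-1.8],[-0.3,-1.3,-1.8],[-0.6,-2.2,-1.8]], "rot": [[0,0,0],[0,0,0],[0,0,0],[0,0,0],[0,0,0]]}}

```text
clock: 5.67
eef_pos: [586.2, 274.9, 204.4]
tcp_rot: [-3.14, -0.003, -0.227]
contact_force: [1.3, 0.2, -0.5]
opening: 0.005
grasp_force: 0.0
```

Request:
{"op": "play_rows", "data": {"dp": [[-0.4,-0.8,0],[-0.8,-1.6,0],[-1.2,-2.4,0],[-1.6,-3.1,0],[-1.6,-3.4,0]], "rot": [[0,0,0],[0,0,0],[0,0,0],[0,0,0],[0,0,0]]}}

```text
clock: 6.08
eef_pos: [550.4, 425.5, 202.0]
tcp_rot: [-3.14, 0.001, -0.221]
contact_force: [-0.0, 0.3, -0.6]
opening: 0.003
grasp_force: 0.0
```

```bash
python3 -c "
from h import *
go(w(5,235,150),-.219)
a=grab('top')['color'];b=grab('side')['color']
cv2.imwrite('pics/e.png',np.hstack([cv2.resize(a[130:310,160:320],(400,450)),cv2.resize(b[130:270,130:260],(400,450))])[:,:,::-1])
"
```

```text
t 6.0833 mat [ 14.  286.6 202. ] dp [-0.22  1.29  1.3 ] rot [-0.01  0.01 -0.02] F [-0.   0.3 -0.6]
```

View pics/e.png

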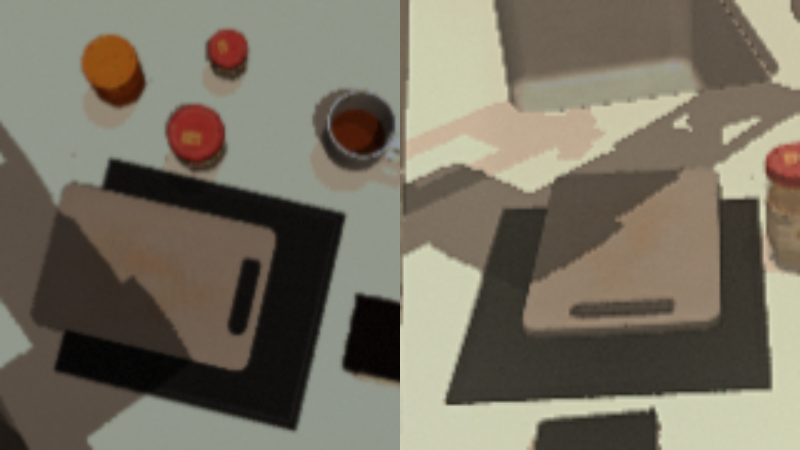

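The board lies flat. Its corners in the left panel are (63,183), (276,230), (247,370) and (32,322), and the mat corners are (108,159), (344,214), (296,430) and (56,372). Next I'll work out the overhang.

```bash
python3 -c "
from h import *
a=grab('top')
g=lambda p,z: at(a,(160+p[0]/2.5-.3,130+p[1]/2.5-.3),2,z)
mc=np.array([g(p,4) for p in [(108,159),(344,214),(296,430),(56,372)]])
c=mc.mean(0); d=mc[0]-mc[1]+mc[3]-mc[2]; yaw=np.arctan2(-d[0],d[1]); print('mat',c,yaw)
R=Ro.from_euler('z',yaw).as_matrix()
print(((mc-c)@R).round(0))
bc=np.array([g(p,18) for p in [(63,183),(276,230),(247,370),(32,322)]])
print(((bc-c)@R).round(0)); print('left end world',(bc[0]+bc[3])/2, 'yaw b', np.arctan2(-(bc[0]-bc[1])[0],(bc[0]-bc[1])[1]))
E=(R.T@(telemetry.sense()['eef_pos']-c)).round(1);print('tcp in mat',E)
"
```

```text
mat [475.49702551 150.15183711   4.        ] -0.21670231788089445
[[ 129.  145.    0.]
 [ 128. -144.    0.]
 [-128. -144.    0.]
 [-129.  142.    0.]]
[[ 87. 188.  14.]
 [ 90. -70.  14.]
 [-74. -74.  14.]
 [-79. 182.  14.]]
left end world [518.98638303 329.62108437  18.        ] yaw b -0.2042883419499318
tcp in mat [ 16.9 281.9 197.7]
```

Request:
{"op": "play_rows", "data": {"dp": [[-0.1,0.4,0.8],[-0.2,0.9,1.6],[-0.3,1.3,2.4],[-0.3,1.3,3.2],[-0.3,1.3,4.0]], "rot": [[0,0,0],[0,0,0],[0,0,0],[0,0,0],[0,0,0]]}}

```text
clock: 6.65
eef_pos: [529.6, 370.6, 41.2]
tcp_rot: [3.141, -0.0, -0.226]
contact_force: [0.3, -0.2, -0.5]
opening: -0.001
grasp_force: 0.0
```

Request:
{"op": "play_rows", "data": {"dp": [[0,0,0.2],[0,0,0.4],[0,0,0.6],[0,0,0.75],[0,0,0.75]], "rot": [[0,0,0],[0,0,0],[0,0,0],[0,0,0],[0,0,0]]}}

```text
clock: 7.07
eef_pos: [529.8, 373.4, 12.2]
tcp_rot: [-3.141, -0.0, -0.224]
contact_force: [-0.5, 0.2, 0.5]
opening: -0.004
grasp_force: 0.0
```

```bash
sed -i 's/148.5,0/150.2,0/; s/YAW=-0.215/YAW=-0.217/' h.py; python3 -c "
from h import *
go(w(6,145,8))"
```

```text
t 7.0667 mat [  4.9 229.7  12.2] dp [0.04 2.12 0.1 ] rot [-0.   -0.   -0.07] F [-0.5  0.2  0.5]
```

Next I'll lower 4 mm and push slowly.

Request:
{"op": "play_rows", "data": {"dp": [[0,0.1,0.1],[0,0.25,0.1],[0,0.4,0.1],[0,0.55,0.1],[0,0.7,0.1]], "rot": [[0,0,-0.07],[0,0,-0.07],[0,0,-0.07],[0,0,-0.07],[0,0,-0.07]]}}

```text
clock: 7.48
eef_pos: [523.1, 345.4, 8.5]
tcp_rot: [-3.141, -0.0, -0.217]
contact_force: [0.1, 0.7, -1.0]
opening: 0.002
grasp_force: 0.0
```

Request:
{"op": "play_rows", "data": {"dp": [[0,0.1,0],[0,0.2,0],[0,0.3,0],[0,0.4,0],[0,0.5,0]], "rot": [[0,0,0],[0,0,0],[0,0,0],[0,0,0],[0,0,0]]}}

```text
clock: 7.9
eef_pos: [518.8, 326.2, 8.1]
tcp_rot: [-3.142, -0.0, -0.217]
contact_force: [0.1, 0.5, -0.6]
opening: 0.003
grasp_force: 0.0
```

Request:
{"op": "play_rows", "data": {"dp": [[0,0.1,0],[0,0.2,0],[0,0.3,0],[0,0.4,0],[0,0.5,0]], "rot": [[0,0,0],[0,0,0],[0,0,0],[0,0,0],[0,0,0]]}}

```text
clock: 8.32
eef_pos: [514.5, 306.7, 8.1]
tcp_rot: [-3.142, 0.0, -0.217]
contact_force: [0.3, 0.2, 0.8]
opening: 0.003
grasp_force: 0.0
```

```bash
python3 -c "
from h import *
go(w(6,145,8))
b=grab('side')['color']
cv2.imwrite('pics/f.png',cv2.resize(b[130:270,130:260],(557,600))[:,:,::-1])"
```

```text
t 8.3167 mat [  4.4 161.2   8.1] dp [0.04 0.4  0.  ] rot [-0.  0.  0.] F [0.3 0.2 0.8]
```

View pics/f.png

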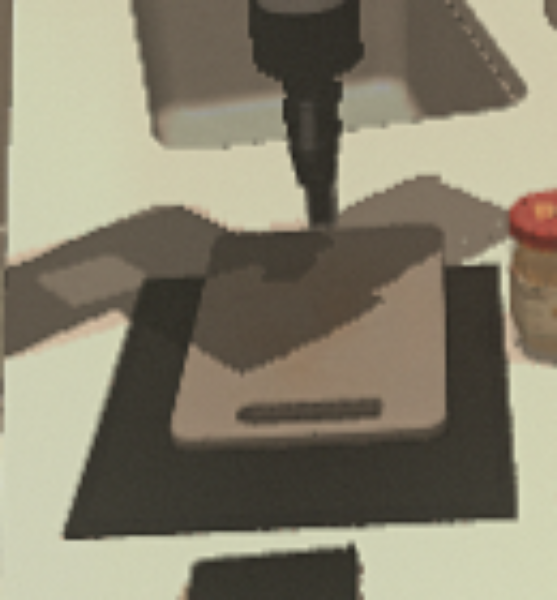

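The tip at (320,225) is right at the board's far end, but I see no force. I'll check by numbers whether the board moved.

```bash
python3 -c "
from h import *
s=telemetry.sense();b=grab('side');a=grab('top')
k=lambda P:((proj(b,P)-[130,130])*600/140).round(0).tolist()
print('tcp',k([s['eef_pos'],s['eef_pos']+[0,0,20]]))
for y in (-72,-82,-92): print(y,'right edge bottom',k([w(-79,y,4),w(88,y,4)]),'left top',k([w(-79,y+259,18),w(88,y+259,18)]))
print('mat near right',k([w(-130,-145,4),w(130,-145,4),w(130,145,4)]))
cv2.imwrite('pics/g.png',cv2.resize(a['color'][180:300,150:310],(800,600),interpolation=cv2.INTER_CUBIC)[:,:,::-1])"
```

```text
tcp [[325.0, 252.0], [323.0, 228.0]]
-72 right edge bottom [[169.0, 452.0], [443.0, 439.0]] left top [[215.0, 228.0], [438.0, 218.0]]
-82 right edge bottom [[167.0, 462.0], [444.0, 448.0]] left top [[214.0, 234.0], [438.0, 224.0]]
-92 right edge bottom [[164.0, 472.0], [444.0, 458.0]] left top [[212.0, 241.0], [438.0, 230.0]]
mat near right [[62.0, 533.0], [519.0, 511.0], [497.0, 259.0]]
```

View pics/g.png

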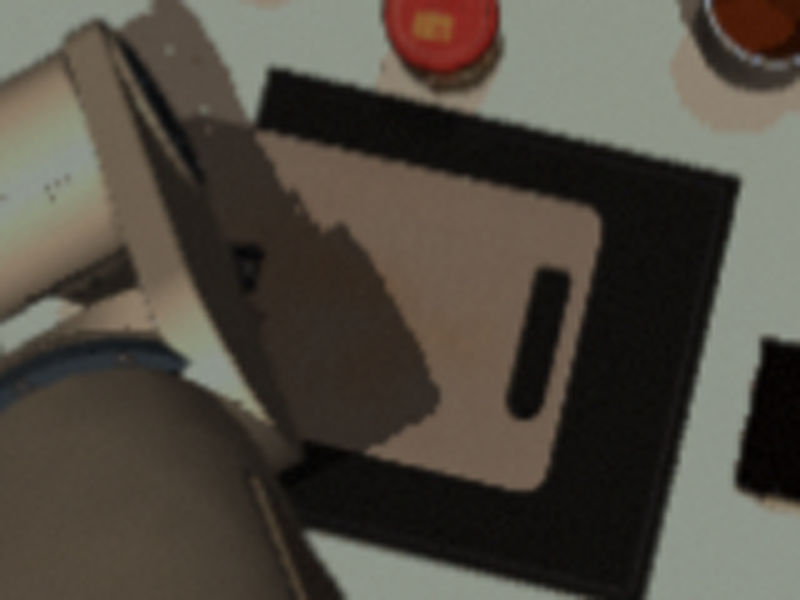

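The board hasn't moved: its right-far corner is still at px (270,221). The true fingertip sits about 15-20 mm higher than the reported TCP and passed over the board's top. I'll back off left, then feel down for the worktop.

Request:
{"op": "play_rows", "data": {"dp": [[0,-0.3,0],[0,-0.8,0],[0,-1.3,0],[0,-1.75,0],[0,-1.75,0]], "rot": [[0,0,0],[0,0,0],[0,0,0],[0,0,0],[0,0,0]]}}

```text
clock: 8.88
eef_pos: [531.2, 379.9, 8.6]
tcp_rot: [-3.138, -0.002, -0.215]
contact_force: [0.5, -0.3, -0.6]
opening: -0.001
grasp_force: 0.0
```

Request:
{"op": "play_rows", "data": {"dp": [[0,0,0.1],[0,0,0.2],[0,0,0.2],[0,0,0.2]], "rot": [[0,0,0],[0,0,0],[0,0,0],[0,0,0]]}}

```text
clock: 9.22
eef_pos: [529.1, 374.5, -0.5]
tcp_rot: [3.14, 0.001, -0.217]
contact_force: [0.5, -0.3, 0.8]
opening: -0.002
grasp_force: 0.0
```

```bash
python3 -c "
from h import *
go(w(6,145,8))
s=telemetry.sense();b=grab('side')
print((proj(b,[s['eef_pos'],s['eef_pos']+[0,0,20]])).round(0))
g=b['color'][130:200,190:225].mean(2).astype(int)
print(g[30:65,4:30:2])"
```

```text
t 9.2167 mat [  4.  230.6  -0.5] dp [ 0.05  2.14 -0.21] rot [ 0.01  0.01 -0.  ] F [ 0.5 -0.3  0.8]
[[207. 181.]
 [207. 175.]]
[[146 145 149  35  47  51  43  42 150 132 196 197 195]
 [144 135 148  58  42  44  45  43 176 195 194 191 193]
 [158 126 161 119  44  45  43  41 202 191 192 191 191]
 [194 197 196 165  42  41  47  38 202 192 192 190 190]
 [194 192 193 197  41  47  45  45 201 192 193 194 196]
 [192 192 192 192  50  44  44  50 203 192 192 194 175]
 [191 190 192 195 109  40  45  61 201 193 196 177 101]
 [192 192 191 194 167  42  44  66 201 193 176 102 107]
 [191 193 193 194 173  40  42  56 203 195 101 108 108]
 [193 194 194 195 197  41  44  60 205 174 107 110 111]
 [193 194 193 196 194  40  46  60 178 104 109 109 111]
 [195 193 187 188 190  42  46  61  96 110 109 112 109]
 [195 187 168 169 172  46  49  53 100 109 108 111 109]
 [188 168 169 172 173  48  44  54 103 112 111 110 110]
 [170 171 170 172 174  60  62  68 111 109 110 111 109]
 [170 169 170 173 155  82  96  95 110 107 109 112 110]
 [170 170 172 151  78  83 113 111 109 111 111 111 110]
 [172 174 155  75  79  83 113 110 110 1
[... 251 characters left out ...]
79  81  90  86 106 106 103 103 102 102]
 [ 78  76  78  65  71  98  83  85  87  80  80  78  70]
 [ 66  65  63  65  75  72  76  75  72  75  75  74  76]
 [ 74  76  75  77  78  78  74  77  77  74  79  76  76]
 [ 77  75  77  75  75  74  74  73  76  75  77  77  79]
 [ 76  76  77  77  77  76  76  76  76  75  75  75  76]
 [ 75  78  76  75  76  74  75  76  73  76  77  75  77]
 [ 76  73  77  73  75  75  75  73  74  74  75  73 101]
 [ 76  77  75  75  73  73  73  74  75  76  75  78 131]
 [ 76  76  75  76  75  74  74  72  74  72  75  81 120]
 [ 74  77  75  75  75  73  74  73  74  74  76  72  77]
 [ 74  76  77  74  75  72  74  73  76  73  72  72  68]
 [ 74  74  73  74  74  72  74  73  71  73  72  74  97]]
```

The tip is seen 7 px, or about 20 mm, above the reported point. I'll feel downwards in small steps.

Request:
{"op": "play_rows", "data": {"dp": [[0,0,0.05],[0,0,0.1],[0,0,0.15],[0,0,0.2],[0,0,0.2]], "rot": [[0,0,0],[0,0,0],[0,0,0],[0,0,0],[0,0,0]]}}

```text
clock: 9.68
eef_pos: [529.4, 375.2, -8.4]
tcp_rot: [3.141, 0.0, -0.217]
contact_force: [-0.1, -0.1, -0.3]
opening: 0.001
grasp_force: 0.0
```

```bash
cat > tip.py <<'E'
from h import *
go(w(6,145,8))
s=telemetry.sense();b=grab('side');p=proj(b,[s['eef_pos']])[0]
g=b['color'].mean(2).astype(int); c=int(round(p[0]))
print(p.round(1),[(i,g[i,c-2:c+4].tolist()) for i in range(int(p[1])-9,int(p[1])+6)])
E
python3 tip.py
```

```text
t 9.6833 mat [  4.2 231.3  -8.4] dp [ 0.04  2.16 -0.41] rot [0. 0. 0.] F [-0.1 -0.1 -0.3]
[207.5 182.6] [(173, [42, 47, 47, 51, 84, 88]), (174, [44, 49, 42, 49, 81, 87]), (175, [45, 44, 43, 50, 84, 96]), (176, [58, 58, 61, 63, 88, 106]), (177, [83, 92, 99, 95, 102, 112]), (178, [84, 107, 108, 109, 112, 110]), (179, [80, 82, 83, 103, 113, 111]), (180, [79, 81, 81, 82, 111, 109]), (181, [82, 82, 83, 94, 113, 112]), (182, [82, 84, 88, 107, 106, 104]), (183, [78, 81, 85, 87, 86, 87]), (184, [74, 74, 74, 74, 76, 76]), (185, [75, 75, 75, 73, 76, 74]), (186, [75, 75, 74, 74, 77, 76]), (187, [74, 77, 77, 75, 76, 76])]
```

Request:
{"op": "play_rows", "data": {"dp": [[0,0,0.05],[0,0,0.1],[0,0,0.15],[0,0,0.15]], "rot": [[0,0,0],[0,0,0],[0,0,0],[0,0,0]]}}

```text
clock: 10.07
eef_pos: [529.4, 375.3, -14.4]
tcp_rot: [3.141, 0.0, -0.217]
contact_force: [-0.7, 0.1, 0.3]
opening: -0.002
grasp_force: 0.0
```

```bash
python3 tip.py
```

```text
t 10.0667 mat [  4.2 231.4 -14.4] dp [ 0.04  2.16 -0.56] rot [0. 0. 0.] F [-0.7  0.1  0.3]
[207.6 184.2] [(175, [48, 44, 49, 83, 90, 112]), (176, [43, 40, 47, 77, 88, 112]), (177, [51, 53, 52, 74, 101, 111]), (178, [64, 72, 82, 89, 108, 112]), (179, [83, 83, 100, 98, 112, 109]), (180, [81, 82, 80, 83, 111, 109]), (181, [82, 82, 92, 93, 111, 111]), (182, [82, 86, 108, 107, 106, 106]), (183, [82, 85, 88, 84, 87, 86]), (184, [72, 73, 74, 73, 72, 74]), (185, [75, 77, 75, 76, 77, 76]), (186, [75, 77, 75, 75, 77, 75]), (187, [76, 75, 77, 76, 77, 76]), (188, [74, 73, 75, 74, 75, 73]), (189, [73, 74, 75, 73, 73, 75])]
```

The tip is now about 6 mm above the worktop. I'll lift 3 mm and push.

Request:
{"op": "play_rows", "data": {"dp": [[0,0.1,-0.07],[0,0.25,-0.07],[0,0.4,-0.07],[0,0.55,-0.07],[0,0.7,-0.07]], "rot": [[0,0,0],[0,0,0],[0,0,0],[0,0,0],[0,0,0]]}}

```text
clock: 10.53
eef_pos: [523.4, 347.2, -11.0]
tcp_rot: [3.142, 0.0, -0.217]
contact_force: [-0.2, -0.7, 0.6]
opening: -0.001
grasp_force: 0.0
```

Request:
{"op": "play_rows", "data": {"dp": [[0,0.1,0],[0,0.2,0],[0,0.3,0],[0,0.4,0],[0,0.5,0]], "rot": [[0,0,0],[0,0,0],[0,0,0],[0,0,0],[0,0,0]]}}

```text
clock: 10.95
eef_pos: [519.5, 328.5, -11.0]
tcp_rot: [-3.141, -0.0, -0.217]
contact_force: [1.8, 1.5, -0.3]
opening: -0.0
grasp_force: 1.0
```

```bash
cat > brd.py <<'E'
from h import *
go(w(4,145,-11))
a=grab('top'); g=a['color'].mean(2)
# scan along mat -y at board top height, find board's right end
for x in (-50,-20,60):
    ys=np.arange(-60,-140,-1.); P=np.array([w(x,y,18) for y in ys]); uv=proj(a,P).astype(np.float32)
    v=cv2.remap(g.astype(np.float32),uv[:,0].reshape(1,-1),uv[:,1].reshape(1,-1),cv2.INTER_LINEAR)[0]
    print('x',x,'right end y',ys[np.argmin(np.gradient(v))],v[::8].round(0))
E
python3 brd.py
```

```text
t 10.95 mat [  4.6 183.6 -11. ] dp [-0.02  0.97 -0.  ] rot [-0.01 -0.    0.  ] F [ 1.8  1.5 -0.3]
x -50 right end y -82.0 [95. 94. 95. 25. 15. 14. 14. 15. 14. 18.]
x -20 right end y -82.0 [14. 19. 93. 27. 14. 14. 15. 14. 15. 17.]
x 60 right end y -81.0 [95. 95. 96. 26. 14. 15. 15. 14. 15. 17.]
```

Contact: the board has moved about 9 mm and stays straight. I'll push 46 mm more.

Request:
{"op": "play_rows", "data": {"dp": [[0,0.12,0],[0,0.24,0],[0,0.36,0],[0,0.48,0],[0,0.6,0]], "rot": [[0,0,0],[0,0,0],[0,0,0],[0,0,0],[0,0,0]]}}

```text
clock: 11.42
eef_pos: [514.2, 304.8, -11.0]
tcp_rot: [-3.141, -0.0, -0.217]
contact_force: [1.4, 2.8, 0.9]
opening: -0.001
grasp_force: 1.4
```

Request:
{"op": "play_rows", "data": {"dp": [[0,0.1,0],[0,0.2,0],[0,0.3,0],[0,0.4,0],[0,0.45,0]], "rot": [[0,0,0],[0,0,0],[0,0,0],[0,0,0],[0,0,0]]}}

```text
clock: 11.83
eef_pos: [510.3, 287.1, -11.0]
tcp_rot: [-3.142, -0.0, -0.217]
contact_force: [1.0, 2.6, 1.4]
opening: 0.0
grasp_force: 1.5
```

```bash
python3 brd.py
```

```text
t 11.8333 mat [  4.5 141.1 -11. ] dp [-0.01 -0.1  -0.  ] rot [-0. -0.  0.] F [1.  2.6 1.4]
x -50 right end y -124.0 [91. 91. 91. 91. 91. 90. 92. 91. 56. 17.]
x -20 right end y -123.0 [88. 89. 89. 90. 48. 15. 14. 86. 54. 16.]
x 60 right end y -123.0 [92. 92. 92. 91. 91. 92. 92. 91. 49. 15.]
```

Request:
{"op": "play_rows", "data": {"dp": [[0,0.06,0],[0,0.12,0],[0,0.14,0],[0,0.14,0]], "rot": [[0,0,0],[0,0,0],[0,0,0],[0,0,0]]}}

```text
clock: 12.22
eef_pos: [508.9, 281.8, -11.2]
tcp_rot: [3.141, 0.0, -0.217]
contact_force: [1.2, 0.9, 1.6]
opening: -0.001
grasp_force: 0.7
```

Request:
{"op": "play_rows", "data": {"dp": [[0,-0.4,0],[0,-0.9,0],[0,-1.3,-0.7],[0,-1.8,-1.6],[0,-2.5,-2.4]], "rot": [[0,0,0],[0,0,0],[0,0,0],[0,0,0],[0,0,0]]}}

```text
clock: 12.63
eef_pos: [529.5, 379.3, 84.9]
tcp_rot: [3.139, 0.002, -0.217]
contact_force: [1.3, 0.3, 0.3]
opening: 0.004
grasp_force: 0.0
```

Request:
{"op": "play_rows", "data": {"dp": [[0,-0.9,-0.2],[0,-1.8,-0.4],[0,-2.4,-0.5],[0,-2.4,-0.5],[0,-2.4,-0.5]], "rot": [[0,0,0],[0,0,0],[0,0,0],[0,0,0],[0,0,0]]}}

```text
clock: 13.05
eef_pos: [550.4, 474.4, 103.7]
tcp_rot: [3.141, 0.0, -0.215]
contact_force: [-0.3, -0.6, -0.5]
opening: -0.0
grasp_force: 0.0
```

```bash
python3 brd.py; python3 -c "
from h import *
a=grab('top')
cv2.imwrite('pics/z.png',cv2.resize(a['color'][130:310,150:350],(666,600),interpolation=cv2.INTER_CUBIC)[:,:,::-1])"
```

```text
t 13.05 mat [  3.4 332.7 103.7] dp [0.01 4.69 2.87] rot [0.01 0.   0.02] F [-0.3 -0.6 -0.5]
x -50 right end y -130.0 [92. 93. 94. 94. 93. 93. 94. 94. 94. 30.]
x -20 right end y -97.0 [90. 91. 92. 92. 92. 22. 15. 18. 93. 30.]
x 60 right end y -128.0 [94. 94. 94. 94. 94. 95. 93. 94. 94. 28.]
```

View pics/z.png

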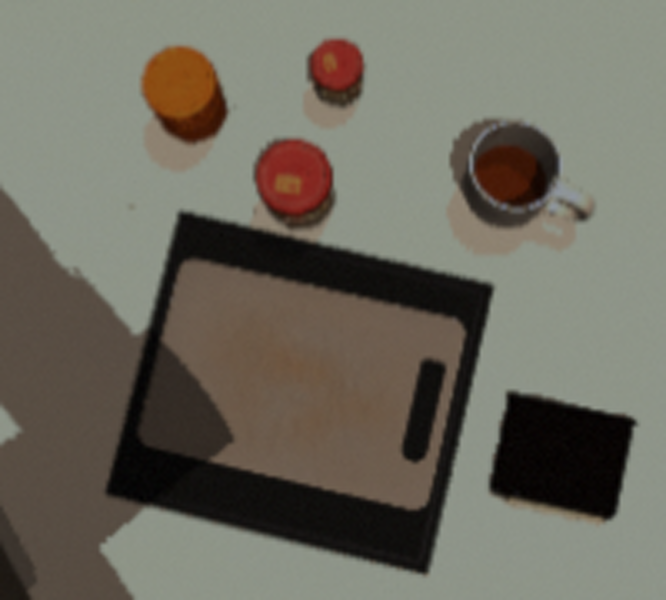

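The board lies flat, with all four corners (about (178,258), (466,318), (428,510) and (137,447)) inside the mat. The jar, mug and wallet are in place and the arm is clear.

```bash
python3 -c "
from h import *
print(r.sign_off())"
```

```text
the job is handed in; nothing more can be done
None
```

The board is tipped flat and pushed fully onto the mat; the final top view shows all four corners inside its edges, the jar, mug and wallet in place, and the arm clear. I handed the job in at about 13 s, and the sign-off returned no verdict.

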